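Pack the decorating tools and lift the carrier

ROBOT

A 6-joint arm with a two-finger parallel gripper is mounted at the origin on the work surface. World frame = base frame: x ahead of the robot, y to its left, z up, the work surface at z = 0. Lengths are in mm, angles in rad, forces in N, time in s.
With the tool pointing down it reaches from about 350 to 875 mm from the base axis. Payload 4.2 kg.
Tool frame: the origin (TCP) lies midway between the tips of the shut fingers; the grasp point (between the pads) lies 19 mm behind it (arm.grasp_offset is the distance from the TCP to the grasp point, in mm); z points along the fingers, y is the direction in which the jaws open and shut (so a half turn about z gives the same grasp; the last joint's range is limited). The gripper opens to 85 mm and grips with 20 to 120 N. Pads are 22 mm wide; open, the fingers measure 114 mm over their backs; the gripper's body (76 mm by 85 mm) begins 54 mm behind the grasp point. The pads swing forward as they close: fully open they stand 13 mm farther back than shut.
Start: joints at [1.501, 0.385, 0.008, 0, -1.194, -0.259], TCP at [201.785, 591.508, 207.112] pointing down, gripper open.
Joint ranges: [-3.14, 3.14], [-1.21, 2.06], [-1.07, 1.41], [-3.16, 2.05], [-2.99, -0.16], [-3.1, 3.1]. Speed limits (rad/s): [2.79, 2.79, 3.14, 3.14, 3.14, 3.14].

INTERFACE

Orientations are given as a unit quaternion [x, y, z, w].
In Python, from bench import arm gives the robot as it stands.
- The arm moves only by the tool move_arm, never from a script. Its argument "moves" is a list of rows, each an object with "gripper": the gripper's target within -1 to 1 (fully open at 1, half-way at 0, shut at -1); "xyz": the shift along the tool's x, y, z in cm, a list of three; "angular": the turn, a rotation vector about the tool's x, y, z in rad, a list of three. In form: [{"gripper": gripper, "xyz": [dx, dy, dz], "angular": [wx, wy, wz]}, ...]. A call has 1 to 10 rows; each row is the pose to reach, as a shift and turn from the pose commanded when the call began, along the tool's axes at that moment; what a row does not reach only later rows make up. A row lasts 1/8 s, in which the tool goes at most 62.5 mm and 10.7 degrees, less where a joint would pass 70% of its speed; a pose out of reach is approached as far as the arm can. A call with a gripper value outside its range is refused whole. The fingers move at their own pace and stop on an object; the grip force is fixed at half the most. Time passes only in rows, so rows that repeat a pose let the fingers close. It gives the time, the measured TCP pose, the force and the opening at its end, in the units of the state.
- arm.read_state(): the state, without advancing time (a new reading comes with each control period).
- arm.get_image(name): name is "side" or "top"; returns (picture, depth): 420x560x3 uint8, blue, green, red; 420x560 float32, mm along the optical axis (not along the pixel's ray), 0 where there is no reading.
- arm.get_calibration(name): a dict with "camera_matrix" (3x3 intrinsics, pixels), "R" (3x3) and "t" (3): a world point X has camera coordinates R X + t. Camera axes: x right, y down, z forward; pixel columns grow to the right and rows downward; lengths in mm; the calibration is good to about 2 mm. A picture is of the moment at which its call begins. get_calibration takes no time and is no camera call.
- arm.job_done(): hands the job in, once; it reports no verdict.
The state is a dict: "clock": time; "joints": joint angles; "joint_vel": joint speeds; "joint_efforts": joint torques, N m; "position": TCP position; "ee_rot": TCP orientation; "contact_force": force on the tool from outside, world axes, zero at the start; "wrist_torque": the same for the moment, N m; "gripper_width": finger opening in mm.
Only numpy, scipy, OpenCV 4.12 (cv2) and the standard library are available. Lean on these libraries where they do the work, as an engineer would, in place of code of your own. Each camera call takes 0.05 s, during which the arm holds its last target. There are 200 camera calls.

TASK

Pack up after decorating: lay the black-handled spatula flat, right side up, in the blue compartment of the wooden carrier and the red-handled brush in the green one, blade and bristles pointing to the end of the carrier with the red edge. Then lift the carrier by its dark centre grip to at least 10 cm clear of the counter, keeping it level with both tools lying in place, and finish there, still holding it steady in the air. Leave everything else, the wooden spoon too, where it is.

Things in the scene. Friction and masses are not known exactly. Their poses are not given: they have to be found in the camera images.
- carrier: loose plywood tray, 270 long (x) x 210 wide (y), 0.35-0.53 kg, balanced under its grip; origin at the centre of its underside, z up. Floor top at z 6; walls 6 thick, top at z 22; red strip on the +x end wall, top z 25; divider 10 thick along y = 0, top z 22. Two compartments 258 x 94: blue floor on the +y side, green on the -y side. The centre grip stands on a web 10 thick, 50 long
- carrier_grip (a point): centre of the carrier's dark-wood grip, a bar 70 long (carrier x) x 16 thick (carrier y) x 26 tall, 51 above the carrier's underside (bar from z 38 to z 64); to be pinched from above across its 16 thickness
- blue_floor (a point): centre of the blue compartment's floor (carrier frame x 0, y +53, z 6)
- green_floor (a point): centre of the green compartment's floor (carrier frame x 0, y -53, z 6)
- spatula: icing spatula with black handle and steel blade, lying flat, 210 long, 50-90 g; origin under the middle of the handle, x along the tool to the blade, z up. Handle 110 long x 22 wide x 18 tall (x -55 to 55), then a neck and a blade 36 wide, 3 thick, to x 155; flat underside throughout
- spatula_tip (a point): end of the spatula's blade, 155 from its origin along x, 1.5 above its underside
- brush: pastry brush with red handle, steel collar and cream bristles (stiff), lying flat, 182 long, 45-75 g; origin under the middle of the handle, x along the tool to the bristles, z up. Handle 110 long x 22 wide x 18 tall (x -55 to 55), collar 42 wide and 13 tall, bristles 40 wide and 10 thick to x 127; flat underside throughout
- brush_tip (a point): end of the brush's bristles, 127 from its origin along x, 1.5 above its underside
- spoon: plain wooden spoon, lying, 210 long (x -75 to 135 from its origin), 44 wide and 12 tall; not to be packed, leave alone
- mug: white mug, 80 diameter, 90 tall, handle on its +y side, origin at its underside; leave alone
- fruit_tub: clear tub of small fruit, 110 x 150 x 50 tall, origin at its underside; leave alone
- biscuit_stack: stack of five biscuits, 55 x 82 x 50 tall, origin at its underside; leave alone
Things that resemble listed ones, but are neither listed nor needed, are in the scene too. What is shaped like the spatula but purple is not meant.

How it is judged:
By the outcome, as a careful person would: the job done as asked, in the order asked, and still so for the second after the job is handed in, while the arm keeps its last pose, push and grip.
It also fails if it takes over 72 s, if anything falls off the work surface, if the arm or the gripper's body presses on something with over 40 N, if the wrist force passes 120 N, or if a joint passes its speed limit or range.

## Working session

There is one attempt and no reset: what is moved stays moved. The work goes in short steps, Python scripts to look and compute and a tool call to move; the robot and the scene stay as the last step left them, time stands still between calls to the robot, and variables do not carry over. Pictures are saved under pics/ and viewed, about 8 in all and at most 12, crops included, and the job is handed in when it is done.

Besides the shell and the picture viewer there is one more tool, called after "Request:" as name(argument=value, ...) on one line, values as JSON. move_arm: Moves the arm, as the interface text tells. Its arguments: {"type":"object","properties":{"moves":{"type":"array","items":{"type":"object","properties":{"gripper":{"type":"number"},"xyz":{"type":"array","items":{"type":"number"}},"angular":{"type":"array","items":{"type":"number"}}}}}},"required":["moves"]}

```bash
mkdir -p pics; cat > h.py <<'E'
import numpy as np, cv2
from bench import arm
def snap(name):
    im,d=arm.get_image(name); im=np.array(im); d=np.array(d)
    c=arm.get_calibration(name); return im,d,np.array(c["camera_matrix"]),np.array(c["R"]),np.array(c["t"]).ravel()
def ray(px,K,R,t,z):
    p=np.linalg.inv(K)@np.array([px[0],px[1],1.]); d=R.T@p; o=-R.T@t
    return o+d*(z-o[2])/d[2]
def world(d,K,R,t):
    v,u=np.indices(d.shape); P=np.stack([(u-K[0,2])/K[0,0]*d,(v-K[1,2])/K[1,1]*d,d],-1)
    return (P-t)@R
E
python3 - <<'E'
from h import *
for n in("top","side"):
    im,d,K,R,t=snap(n); cv2.imwrite(f"pics/{n}0.png",im); np.savez(f"{n}0.npz",im=im,d=d,K=K,R=R,t=t); print(n,K.tolist(),(-R.T@t).round(),R.round(2).tolist())
s=arm.read_state();print(s)
E
```

```text
top [[525.2481105705579, 0.0, 275.11743884994047], [0.0, 525.2481105705579, 208.67617497124044], [0.0, 0.0, 1.0]] [ 204.   47. 1888.] [[0.01, -1.0, -0.0], [-0.99, -0.01, -0.16], [0.16, 0.0, -0.99]]
side [[417.4630711670415, 0.0, 278.7864019928658], [0.0, 417.4630711670415, 217.66782696467504], [0.0, 0.0, 1.0]] [ 414. -744.  906.] [[1.0, -0.09, -0.0], [-0.06, -0.71, -0.7], [0.06, 0.69, -0.72]]
{'clock': 0.1, 'joints': array([ 1.50060481e+00,  3.85501450e-01,  6.76231080e-03, -4.09125245e-04,
       -1.19398494e+00, -2.58573393e-01]), 'joint_vel': array([ 0.00099702, -0.00248138,  0.00268287,  0.00175198,  0.0004749 ,
       -0.00151822]), 'joint_efforts': array([ 1.01828916e-04, -3.93317556e+01,  1.88929385e+01,  4.19794053e+00,
       -2.58849803e-03,  4.26570566e-06]), 'position': array([201.62268806, 590.99354086, 206.12162365]), 'ee_rot': array([ 9.86506774e-01, -1.63717501e-01, -9.86414921e-05,  9.77485155e-04]), 'contact_force': array([0.36081102, 0.04703455, 0.06760372]), 'wrist_torque': array([-0.00023065,  0.0249359 ,  0.01223112]), 'gripper_width': 85.91780733574716}
```

View pics/top0.png

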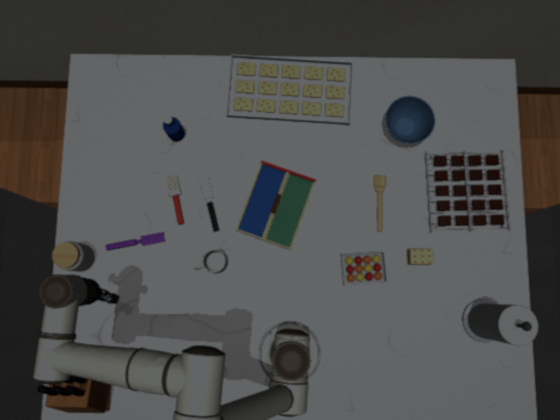

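View pics/side0.png

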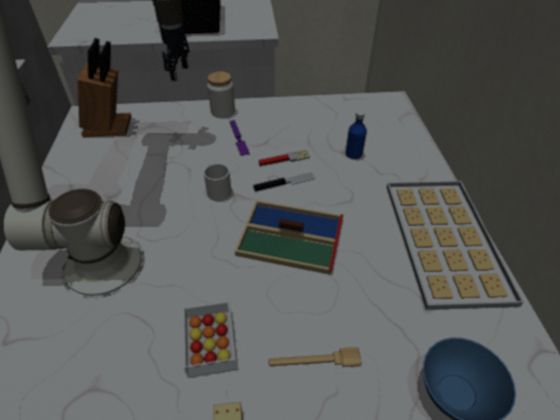

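The top view shows the carrier at (276,205) with its red end up at (288,172). The candidates are:
- **Spatula shapes:** black handle (211,217) with steel blade (206,188), and purple (136,242). The black-handled one is meant.
- **Brush shapes:** red handle (178,208) with cream bristles (173,183). It is the only red-handled brush.
- **Wooden spoon:** (380,203), to be left alone.

The mug is at (215,262). Next I'll measure these and confirm in an enlarged crop.

```bash
cat > m.py <<'E'
from h import *
def comp(m,minA=15):
    n,l,s,c=cv2.connectedComponentsWithStats(m.astype(np.uint8)); return [(l==i) for i in range(1,n) if s[i,4]>=minA]
def axis(mask,K,R,t,z):
    v,u=np.nonzero(mask); P=np.array([ray(p,K,R,t,z)[:2] for p in zip(u,v)])
    c,(w,h),a=cv2.minAreaRect(P.astype(np.float32)); 
    vv=np.linalg.svd(P-P.mean(0),full_matrices=False)[2][0]
    return np.round(c,1),np.round(sorted((w,h)),1),round(float(np.degrees(np.arctan2(vv[1],vv[0]))),1)
E
python3 - <<'E'
from m import *
for n,boxes in(("top",dict(spat=(195,175,225,235),brush=(162,172,190,228),car=(232,155,320,255))),("side",dict(spat=(248,168,320,195),brush=(253,147,315,170),car=(232,198,350,275)))):
    f=np.load(n+"0.npz"); im,d,K,R,t=[f[k] for k in("im","d","K","R","t")]
    hsv=cv2.cvtColor(im,cv2.COLOR_BGR2HSV); H,S,V=[hsv[...,i].astype(int) for i in range(3)]
    W=world(d,K,R,t)
    def box(b): m=np.zeros(H.shape,bool); m[b[1]:b[3],b[0]:b[2]]=1; return m
    red=((H<8)|(H>172))&(S>150)&(V>60)
    for nm,m,z in(("black",box(boxes["spat"])&(V<45),12),("redh",box(boxes["brush"])&red,12),("redstrip",box(boxes["car"])&red,25),("blue",box(boxes["car"])&(H>100)&(H<130)&(S>130),6),("green",box(boxes["car"])&(H>50)&(H<95)&(S>80),6),("grip",box(boxes["car"])&(V<60)&(S<200)&((H<20)|(H>165)),64 if n=="top" else 55)):
        for c in comp(m): print(n,nm,c.sum(),axis(c,K,R,t,z),"depthz",np.median(W[c][:,2]).round(1),np.median(W[c],0).round(1))
    # raised stuff around tools
    for k in("spat","brush"):
        m=box(boxes[k])&(W[...,2]>2); print(k,"zmax",np.percentile(W[box(boxes[k])][:,2],[5,50,98]).round(1))
f=np.load("top0.npz")["im"]; g=np.load("side0.npz")["im"]
a=cv2.resize(f[150:280,100:330],(800,452),interpolation=cv2.INTER_CUBIC)
a=cv2.convertScaleAbs(a,alpha=1.6); cv2.imwrite("pics/crop1.png",a)
E
```

```text
top black 151 (array([474.8, 280.5]), array([ 18.4, 105.7]), -164.6) depthz 17.9 [475.3 279.6  17.9]
top redh 124 (array([497.9, 407.3]), array([ 16.2, 102.8]), -166.2) depthz 18.4 [495.8 406.4  18.4]
top redstrip 98 (array([642. ,  11.2]), array([  6.5, 200.3]), -109.0) depthz 23.8 [642.8  12.5  23.8]
top blue 1570 (array([538.1, 104.5]), array([ 84.4, 250.9]), 160.9) depthz 6.8 [535.4 105.1   6.8]
top green 1584 (array([503.5,   5.2]), array([ 85.3, 251. ]), 160.9) depthz 7.0 [501.7   5.    7. ]
top grip 71 (array([516.7,  54.2]), array([12.8, 70.1]), 160.3) depthz 62.5 [518.6  52.7  62.5]
spat zmax [-7.6  1.  21.9]
brush zmax [-7.3  2.3 23. ]
side black 193 (array([474.2, 275.4]), array([ 30., 106.]), -164.2) depthz 15.0 [473.2 273.1  15. ]
side redh 104 (array([497.9, 405.8]), array([ 19.2, 102.2]), -165.9) depthz 15.9 [497.  401.7  15.9]
side redstrip 137 (array([640.5,   6.8]), array([  8. , 205.2]), -109.0) depthz 22.9 [637.7  -1.5  22.9]
side blue 1228 (array([535.4, 110.4]), array([ 71.9, 250.1]), -19.4) depthz 5.2 [553.9 114.5   5.2]
side green 1732 (array([500.6,   9.8]), 
[... 290 characters left out ...]
3]), array([ 56.7, 109.5]), -15.9) depthz 41.7 [515.9  49.3  41.7]
side grip 28 (array([584.7, -13.8]), array([ 5.1, 55. ]), -20.2) depthz 12.4 [594.7  22.5  12.4]
side grip 20 (array([392.4, -50.5]), array([ 7.5, 22.2]), -21.0) depthz 8.8 [392.2 -13.4   8.8]
side grip 28 (array([422.8, -60.9]), array([ 7.5, 33.7]), -19.6) depthz 9.5 [422.  -23.8   9.5]
side grip 33 (array([464. , -75.3]), array([ 7.6, 45.1]), -19.3) depthz 9.8 [463.5 -38.3   9.8]
side grip 16 (array([494.7, -87. ]), array([ 6.5, 18. ]), -10.3) depthz 8.8 [500.6 -51.2   8.8]
side grip 79 (array([ 554.4, -106.5]), array([10.4, 98.1]), -18.0) depthz 9.0 [565.6 -73.6   9. ]
spat zmax [-4.  -0.5 18. ]
brush zmax [-4.2 -0.3 18. ]
```

View pics/crop1.png

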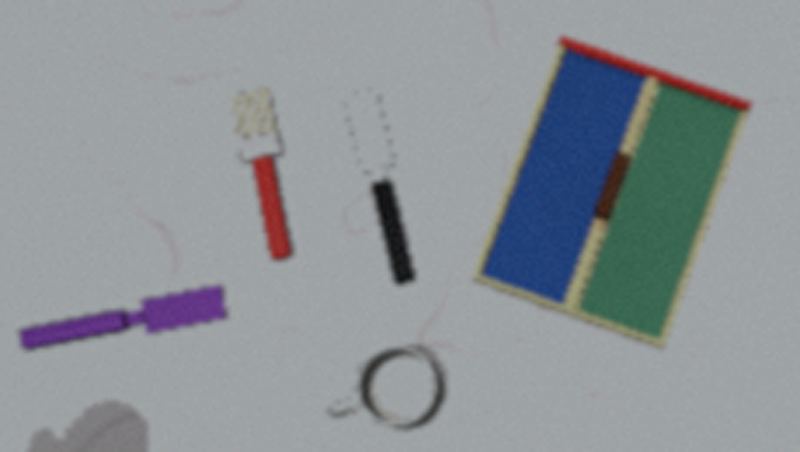

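The crop confirms both tools: a black handle with a bright steel blade (its outline visible at about (370,130)), and a red handle with cream bristles at (255,115). Sizes and heights match the description (handles about 105 x 18, top at z 18; red strip 200 long at z 24). The carrier is at about (518.5, 54.5) with yaw -19.1°. The spatula is at (474.5, 279.5) with yaw 15.4°, and the brush at (497.2, 406.2) with yaw 13.9°.

```bash
cat > goto.py <<'E'
import sys
from h import *
from scipy.spatial.transform import Rotation as Ro
x,y,z,yaw=map(float,sys.argv[1:5]); s=arm.read_state()
R=Ro.from_quat(s["ee_rot"]); c=np.radians(yaw)
G=Ro.from_matrix(np.array([[np.cos(c),np.sin(c),0],[np.sin(c),-np.cos(c),0],[0,0,-1]]))
print("t",round(s["clock"],2),"pos",s["position"].round(1),"w",round(s["gripper_width"],1),"F",s["contact_force"].round(1))
print("xyz cm",(R.inv().apply(np.array([x,y,z])-s["position"])/10).round(2),"ang",(R.inv()*G).as_rotvec().round(3))
E
python3 goto.py 503.4 287.5 90 15.4
```

```text
t 0.1 pos [201.6 591.  206.1] w 85.9 F [0.4 0.  0.1]
xyz cm [38.36 18.95 11.65] ang [ 0.002  0.    -0.598]
```

Request:
move_arm(moves=[{"gripper": 0,"xyz": [38.36,18.95,11.65],"angular": [0.002,0,-0.598]},{"gripper": 0,"xyz": [38.36,18.95,11.65],"angular": [0.002,0,-0.598]},{"gripper": 0,"xyz": [38.36,18.95,11.65],"angular": [0.002,0,-0.598]},{"gripper": 0,"xyz": [38.36,18.95,11.65],"angular": [0.002,0,-0.598]},{"gripper": 0,"xyz": [38.36,18.95,11.65],"angular": [0.002,0,-0.598]},{"gripper": 0,"xyz": [38.36,18.95,11.65],"angular": [0.002,0,-0.598]},{"gripper": 0,"xyz": [38.36,18.95,11.65],"angular": [0.002,0,-0.598]},{"gripper": 0,"xyz": [38.36,18.95,11.65],"angular": [0.002,0,-0.598]},{"gripper": 0,"xyz": [38.36,18.95,11.65],"angular": [0.002,0,-0.598]},{"gripper": 0,"xyz": [38.36,18.95,11.65],"angular": [0.002,0,-0.598]}])

```text
clock: 1.35
position: [503.2, 289.4, 91.0]
ee_rot: [0.991, 0.135, 0.0, -0.001]
contact_force: [0.1, 0.4, 1.0]
gripper_width: 42.6
```

```bash
python3 goto.py 503.4 287.5 3.5 15.4
```

```text
t 1.35 pos [503.2 289.4  91. ] w 42.6 F [0.1 0.4 1. ]
xyz cm [-0.04  0.21  8.75] ang [-0.002 -0.001  0.002]
```

Request:
move_arm(moves=[{"gripper": 0,"xyz": [0,0.1,4],"angular": [0,0,0]},{"gripper": 0,"xyz": [0,0.1,6.5],"angular": [0,0,0]},{"gripper": 0,"xyz": [0,0.1,7],"angular": [0,0,0]},{"gripper": 0,"xyz": [0,0.1,7],"angular": [0,0,0]}])

```text
clock: 1.85
position: [503.9, 288.6, 21.3]
ee_rot: [0.991, 0.135, 0.001, -0.001]
contact_force: [-0.5, 0.4, 0.2]
gripper_width: 42.7
```

```bash
python3 goto.py 503.4 287.5 3.5 15.4
```

```text
t 1.85 pos [503.9 288.6  21.3] w 42.7 F [-0.5  0.4  0.2]
xyz cm [-0.08  0.1   1.78] ang [-0.002 -0.002  0.002]
```

Request:
move_arm(moves=[{"gripper": 0,"xyz": [0,0.1,1.2],"angular": [0,0,0]},{"gripper": 0,"xyz": [0,0.1,1.75],"angular": [0,0,0]},{"gripper": 0,"xyz": [0,0.1,1.75],"angular": [0,0,0]},{"gripper": -1,"xyz": [0,0.1,1.75],"angular": [0,0,0]},{"gripper": -1,"xyz": [0,0.1,1.75],"angular": [0,0,0]},{"gripper": -1,"xyz": [0,0.1,1.75],"angular": [0,0,0]},{"gripper": -1,"xyz": [0,0.1,1.75],"angular": [0,0,0]},{"gripper": -1,"xyz": [0,0.1,1.75],"angular": [0,0,0]}])

```text
clock: 2.85
position: [504.2, 286.6, 3.2]
ee_rot: [0.991, 0.134, 0.0, -0.001]
contact_force: [-0.0, 0.4, -0.2]
gripper_width: 0.2
```

The fingers closed on nothing, so I'll look before doing anything else.

```bash
python3 - <<'E'
from h import *
f,d,K,R,t=snap("top"); g,d2,K2,R2,t2=snap("side")
for X in((504,287,3),(475,279,18)):
    for k,r,tt in((K,R,t),(K2,R2,t2)):
        p=k@(r@np.array(X,float)+tt); print(X,(p[:2]/p[2]).round(1))
a=cv2.resize(f[150:260,140:260],(436,400),interpolation=2); b=cv2.resize(g[130:210,220:340],(600,400),interpolation=2)[:,150:500]
cv2.imwrite("pics/c2.png",cv2.convertScaleAbs(np.hstack([a,b]),alpha=1.8))
print(arm.read_state()["gripper_width"])
E
```

```text
(504, 287, 3) [211.5 208.5]
(504, 287, 3) [278.4 183.3]
(475, 279, 18) [212.9 215.9]
(475, 279, 18) [269.7 182. ]
-0.041091200014575426
```

View pics/c2.png

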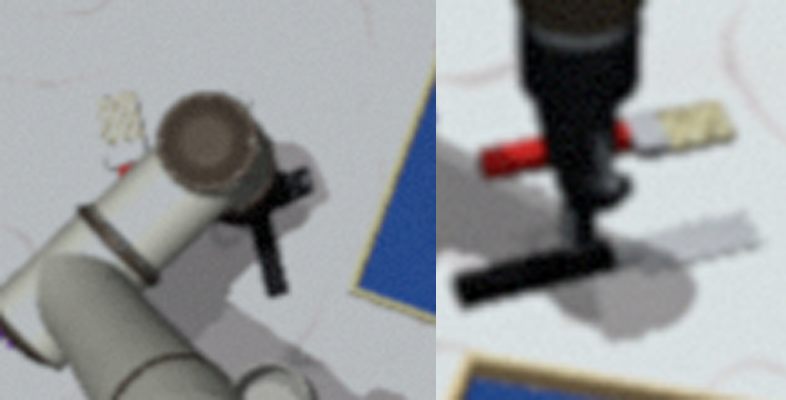

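The side crop shows the shut fingers just behind the handle, at about (150,245). I'll lift and re-measure.

Request:
move_arm(moves=[{"gripper": -1,"xyz": [0,0,-4],"angular": [0,0,0]},{"gripper": -1,"xyz": [-5,-5,-9],"angular": [0,0,0]},{"gripper": 0,"xyz": [-10,-10,-12],"angular": [0,0,0]},{"gripper": 0,"xyz": [-14,-14,-12],"angular": [0,0,0]},{"gripper": 0,"xyz": [-14,-14,-12],"angular": [0,0,0]},{"gripper": 0,"xyz": [-14,-14,-12],"angular": [0,0,0]}])

```text
clock: 3.7
position: [330.7, 385.3, 124.2]
ee_rot: [0.991, 0.136, 0.001, -0.002]
contact_force: [0.2, 0.4, -0.0]
gripper_width: 42.7
```

```bash
python3 - <<'E'
from m import *
S=arm.read_state(); print(S["position"].round(1),S["gripper_width"])
for n,b in(("top",(185,170,225,240)),("side",(245,165,325,200))):
    im,d,K,R,t=snap(n); cv2.imwrite(f"pics/{n}3.png",im)
    m=np.zeros(d.shape,bool); m[b[1]:b[3],b[0]:b[2]]=1
    V=im.max(2); 
    for c in comp(m&(V<45)): print(n,c.sum(),axis(c,K,R,t,12),np.median(world(d,K,R,t)[c],0).round(1))
    if n=="top": a=cv2.resize(im[160:250,150:250],(444,400),interpolation=2)
    else: cv2.imwrite("pics/c3.png",cv2.convertScaleAbs(np.hstack([a,cv2.resize(im[155:205,240:330],(350,400*35//72),interpolation=2,dst=None) if 0 else cv2.resize(im[150:210,240:325],(356,400),interpolation=2)]),alpha=1.8))
E
```

```text
[330.7 385.3 124.2] 42.74129040388004
top 151 (array([474.8, 280.5]), array([ 18.4, 105.7]), -164.7) [474.4 279.6  17.9]
side 191 (array([474.4, 274.8]), array([ 28.9, 106.1]), -164.1) [472.4 273.5  14.6]
```

View pics/c3.png

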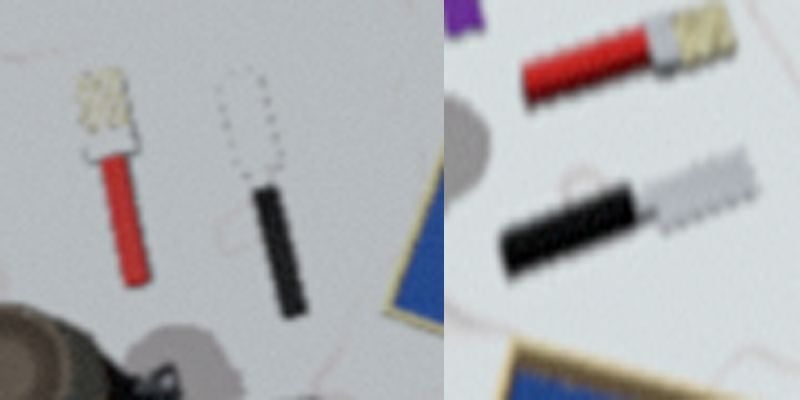

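The spatula has not moved, so the fingers closed without touching it. I'll check where the fingertips really are against the reported TCP, using depth from both cameras.

```bash
python3 - <<'E'
from h import *
S=arm.read_state(); p=S["position"]; print(p.round(1))
for n in("top","side"):
    im,d,K,R,t=snap(n); W=world(d,K,R,t)
    q=K@(R@p+t); print(n,"tcp px",(q[:2]/q[2]).round(1))
    m=(np.linalg.norm(W[...,:2]-p[:2],axis=-1)<75)&(W[...,2]>50)&(d>0)
    for lo in range(50,260,10):
        k=m&(W[...,2]>=lo)&(W[...,2]<lo+10)
        if k.sum(): print(lo,k.sum(),W[k].min(0).round(),W[k].max(0).round(),np.median(W[k],0).round())
    if n=="side":
        u,v=(q[:2]/q[2]).astype(int); c=im[v-60:v+30,u-60:u+60].copy(); cv2.circle(c,(60,60),1,(0,0,255),-1)
        cv2.imwrite("pics/c4.png",cv2.convertScaleAbs(cv2.resize(c,(720,540),interpolation=2),alpha=2.2))
E
```

```text
[332.  384.  123.3]
top tcp px [176.5 253. ]
60 4 [282. 322.  63.] [292. 329.  70.] [287. 329.  66.]
70 1 [288. 324.  75.] [288. 324.  75.] [288. 324.  75.]
80 1 [292. 323.  81.] [292. 323.  81.] [292. 323.  81.]
160 2 [329. 352. 161.] [330. 355. 164.] [329. 354. 163.]
170 1 [335. 346. 177.] [335. 346. 177.] [335. 346. 177.]
190 4 [327. 343. 195.] [337. 352. 199.] [335. 348. 198.]
200 16 [329. 333. 200.] [342. 352. 210.] [336. 345. 205.]
210 4 [328. 324. 210.] [336. 351. 220.] [332. 338. 215.]
220 8 [322. 329. 221.] [335. 357. 230.] [330. 352. 223.]
230 4 [337. 330. 235.] [356. 334. 239.] [338. 331. 237.]
240 18 [336. 316. 241.] [361. 336. 250.] [352. 325. 246.]
250 38 [335. 315. 250.] [360. 346. 259.] [346. 328. 253.]
side tcp px [222.3 138.2]
70 1 [288. 325.  72.] [288. 325.  72.] [288. 325.  72.]
140 5 [318. 359. 145.] [343. 405. 149.] [330. 362. 147.]
150 20 [315. 349. 150.] [347. 403. 160.] [333. 356. 156.]
160 23 [313. 348. 161.] [348. 410. 170.] [332. 357. 166.]
170 29 [314. 346. 170.] [349. 404. 180.] [334. 352. 175.]
180 12 [313. 342. 180.] [346. 406. 190.] [328. 352. 183.]
190 20 [306. 328. 193.] [354. 429. 200.] [331. 342. 197.]
200 32 [305. 325. 200.] [357. 432. 210.] [339. 335. 204.]
210 31 [305. 324. 211.] [355. 430. 220.] [332. 335. 217.]
220 35 [310. 321. 220.] [356. 392. 230.] [335. 333. 225.]
230 41 [312. 317. 230.] [357. 391. 240.] [339. 350. 235.]
240 74 [307. 315. 240.] [360. 397. 250.] [338. 343. 246.]
250 66 [311. 314. 250.] [358. 387. 259.] [341. 346. 253.]
```

View pics/c4.png

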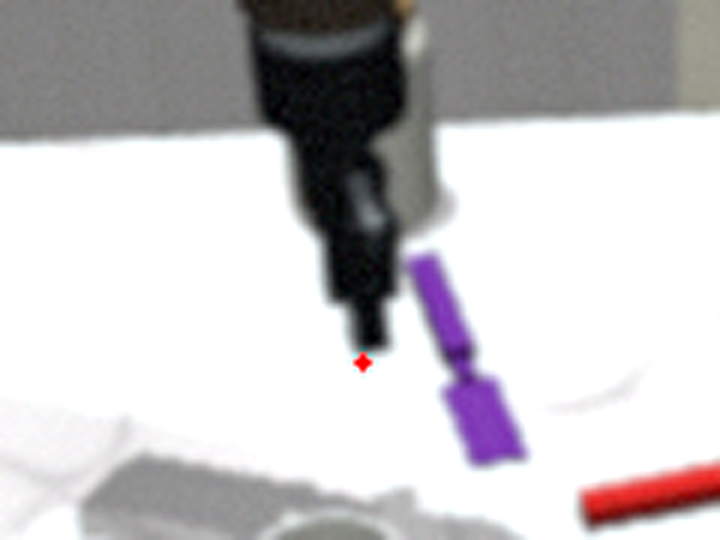

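With TCP z at 123, the fingertips show at z of about 146, so they sit roughly 17–20 mm higher than I assumed. I'll shut the gripper and measure the tips exactly.

Request:
move_arm(moves=[{"gripper": -1,"xyz": [0,0,0],"angular": [0,0,0]},{"gripper": -1,"xyz": [0,0,0],"angular": [0,0,0]},{"gripper": -1,"xyz": [0,0,0],"angular": [0,0,0]},{"gripper": -1,"xyz": [0,0,0],"angular": [0,0,0]}])

```text
clock: 4.4
position: [332.1, 383.9, 123.2]
ee_rot: [0.991, 0.134, 0.0, -0.001]
contact_force: [0.3, -0.6, -0.9]
gripper_width: -0.5
```

```bash
python3 - <<'E'
from h import *
S=arm.read_state(); p=S["position"]; print(p.round(1),S["gripper_width"],arm.grasp_offset,[a for a in dir(arm) if a[0]!="_"])
im,d,K,R,t=snap("side"); W=world(d,K,R,t)
q=K@(R@p+t); u,v=(q[:2]/q[2]).round().astype(int); print(u,v)
V=im.max(2); g=(V<70); g[:, :u-15]=0; g[:,u+16:]=0; g[:v-25]=0; g[v+15:]=0
for r in range(v-14,v+8):
    k=np.nonzero(g[r])[0]
    if len(k): print(r,k.min(),k.max(),np.median(W[r,k],0).round())
for z in(p[2],p[2]+10,p[2]+20):
    q=K@(R@np.array([p[0],p[1],z])+t); print(z.round(),(q[:2]/q[2]).round(1))
E
```

```text
[332.1 383.9 123.2] -0.4528065430692233 18.700000000000003 ['IKError', 'get_calibration', 'get_image', 'grasp_offset', 'job_done', 'read_state']
222 138
124 218 225 [337. 353. 196.]
125 218 224 [334. 372. 181.]
126 218 223 [332. 371. 178.]
127 218 224 [333. 373. 173.]
128 218 224 [333. 371. 170.]
129 218 224 [332. 372. 166.]
130 218 224 [332. 370. 163.]
131 219 224 [333. 371. 159.]
132 219 234 [335. 371. 155.]
133 220 221 [329. 377. 148.]
135 235 236 [369. 555.  16.]
136 235 237 [371. 552.  14.]
137 236 237 [372. 549.  11.]
138 236 237 [372. 551.   5.]
123.0 [222.3 138.2]
133.0 [222.  135.6]
143.0 [221.7 133. ]
```

Shut, the tips lie about 19–20 mm above the reported TCP (row 133 against the predicted 138), so real tip height is the reported z plus about 19. I'll redo the grasp lower, watching the force.

```bash
python3 goto.py 503.4 287.5 40 15.4
```

```text
t 4.45 pos [332.1 384.  123.3] w 0.2 F [-0.   0.2  0.2]
xyz cm [13.95 13.87  8.31] ang [-0.002 -0.001  0.   ]
```

Request:
move_arm(moves=[{"gripper": 0,"xyz": [7,7,2],"angular": [0,0,0]},{"gripper": 0,"xyz": [13.95,13.87,5],"angular": [0,0,0]},{"gripper": 0,"xyz": [13.95,13.87,5],"angular": [0,0,0]},{"gripper": 0,"xyz": [13.95,13.87,8.3],"angular": [0,0,0]},{"gripper": 0,"xyz": [13.95,13.87,8.3],"angular": [0,0,0]},{"gripper": 0,"xyz": [13.95,13.87,8.3],"angular": [0,0,0]}])

```text
clock: 5.2
position: [503.5, 288.3, 40.9]
ee_rot: [0.991, 0.135, 0.001, -0.001]
contact_force: [0.5, 0.3, 0.7]
gripper_width: 42.7
```

```bash
python3 goto.py 503.4 287.5 -12 15.4
```

```text
t 5.2 pos [503.5 288.3  40.9] w 42.7 F [0.5 0.3 0.7]
xyz cm [-0.04  0.08  5.29] ang [-0.002 -0.002  0.001]
```

Request:
move_arm(moves=[{"gripper": 0,"xyz": [0,0.05,3],"angular": [0,0,0]},{"gripper": 0,"xyz": [0,0.05,4.6],"angular": [0,0,0]},{"gripper": 0,"xyz": [0,0.05,5.2],"angular": [0,0,0]},{"gripper": 0,"xyz": [0,0.05,5.25],"angular": [0,0,0]}])

```text
clock: 5.7
position: [503.6, 287.8, -12.0]
ee_rot: [0.991, 0.135, 0.0, -0.001]
contact_force: [0.4, 0.6, 0.1]
gripper_width: 42.9
```

Request:
move_arm(moves=[{"gripper": -1,"xyz": [0,0,0],"angular": [0,0,0]},{"gripper": -1,"xyz": [0,0,0],"angular": [0,0,0]},{"gripper": -1,"xyz": [0,0,0],"angular": [0,0,0]},{"gripper": -1,"xyz": [0,0,0],"angular": [0,0,0]},{"gripper": -1,"xyz": [0,0,0],"angular": [0,0,0]}])

```text
clock: 6.32
position: [504.1, 287.8, -11.2]
ee_rot: [0.991, 0.134, 0.001, -0.001]
contact_force: [-2.7, 0.4, 5.4]
gripper_width: 19.8
```

The spatula is gripped (width 19.8). I'll lift it and carry it over the blue compartment.

Request:
move_arm(moves=[{"gripper": -1,"xyz": [0,0,-1],"angular": [0,0,0]},{"gripper": -1,"xyz": [0,0,-3],"angular": [0,0,0]},{"gripper": -1,"xyz": [0,0,-6],"angular": [0,0,0]},{"gripper": -1,"xyz": [0,0,-9],"angular": [0,0,0]},{"gripper": -1,"xyz": [0,0,-9],"angular": [0,0,0]},{"gripper": -1,"xyz": [0,0,-9],"angular": [0,0,0]}])

```text
clock: 7.08
position: [502.8, 286.5, 77.0]
ee_rot: [0.991, 0.134, -0.001, -0.001]
contact_force: [-0.2, 0.2, -0.7]
gripper_width: 19.5
```

```bash
python3 goto.py 517.5 110.9 78 -19.1
```

```text
t 7.08 pos [502.8 286.5  77. ] w 19.5 F [-0.2  0.2 -0.7]
xyz cm [-3.24 17.32 -0.13] ang [-0.001  0.001  0.602]
```

Request:
move_arm(moves=[{"gripper": -1,"xyz": [-0.6,3.5,-0.1],"angular": [0,0,0.12]},{"gripper": -1,"xyz": [-1.2,7,-0.1],"angular": [0,0,0.24]},{"gripper": -1,"xyz": [-1.9,10.5,-0.1],"angular": [0,0,0.36]},{"gripper": -1,"xyz": [-2.6,14,-0.1],"angular": [0,0,0.48]},{"gripper": -1,"xyz": [-3.24,17.3,-0.1],"angular": [0,0,0.602]},{"gripper": -1,"xyz": [-3.24,17.3,-0.1],"angular": [0,0,0.602]},{"gripper": -1,"xyz": [-3.24,17.3,-0.1],"angular": [0,0,0.602]},{"gripper": -1,"xyz": [-3.24,17.3,-0.1],"angular": [0,0,0.602]}])

```text
clock: 8.07
position: [518.2, 112.4, 77.9]
ee_rot: [0.986, -0.165, -0.0, -0.001]
contact_force: [-0.5, 0.7, -0.7]
gripper_width: 19.5
```

```bash
python3 goto.py 517.5 110.9 30 -19.1; python3 - <<'E'
from h import *
out=[]
for n in("top","side"):
    im,d,K,R,t=snap(n); p=arm.read_state()["position"]; q=K@(R@p+t); u,v=(q[:2]/q[2]).astype(int)
    out.append(cv2.resize(im[v-60:v+60,u-60:u+60],(400,400),interpolation=2))
cv2.imwrite("pics/c5.png",cv2.convertScaleAbs(np.hstack(out),alpha=1.8))
E
```

```text
t 8.07 pos [518.2 112.4  77.9] w 19.5 F [-0.5  0.7 -0.7]
xyz cm [-0.01  0.17  4.79] ang [-0.002  0.001  0.002]
```

View pics/c5.png

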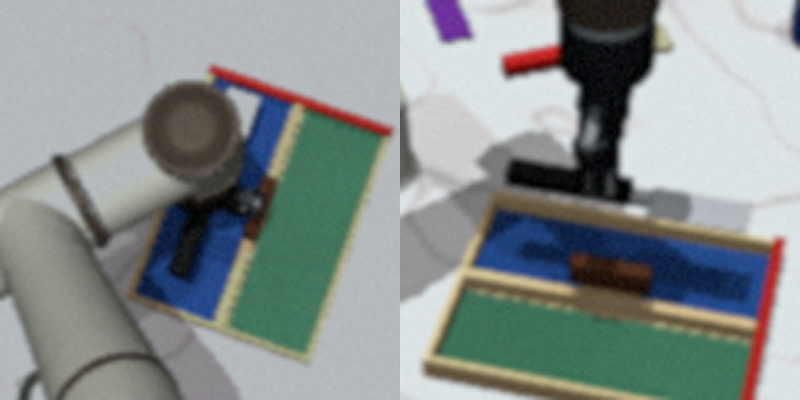

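The spatula is held flat over the blue compartment, with its blade (top crop, (240,110)) pointing at the red end. Next I lower it.

Request:
move_arm(moves=[{"gripper": -1,"xyz": [0,0.12,3],"angular": [0,0,0]},{"gripper": -1,"xyz": [0,0.12,5.5],"angular": [0,0,0]},{"gripper": -1,"xyz": [0,0.12,7],"angular": [0,0,0]},{"gripper": -1,"xyz": [0,0.12,7.6],"angular": [0,0,0]},{"gripper": -1,"xyz": [0,0.12,7.8],"angular": [0,0,0]},{"gripper": -1,"xyz": [0,0.12,7.8],"angular": [0,0,0]}])

```text
clock: 8.93
position: [518.4, 110.9, 0.9]
ee_rot: [0.986, -0.166, 0.0, -0.001]
contact_force: [-0.6, 0.8, -0.9]
gripper_width: 19.5
```

Request:
move_arm(moves=[{"gripper": -1,"xyz": [0,0,0.3],"angular": [0,0,0]},{"gripper": -1,"xyz": [0,0,0.5],"angular": [0,0,0]},{"gripper": -1,"xyz": [0,0,0.5],"angular": [0,0,0]}])

```text
clock: 9.3
position: [517.8, 110.6, -4.8]
ee_rot: [0.986, -0.166, -0.0, -0.001]
contact_force: [1.0, 1.1, -0.6]
gripper_width: 19.6
```

Request:
move_arm(moves=[{"gripper": -0.5,"xyz": [0,0,0],"angular": [0,0,0]},{"gripper": -0.2,"xyz": [0,0,0],"angular": [0,0,0]},{"gripper": -0.2,"xyz": [0,0,0],"angular": [0,0,0]},{"gripper": -0.2,"xyz": [0,0,-1],"angular": [0,0,0]},{"gripper": -0.2,"xyz": [0,0,-5],"angular": [0,0,0]},{"gripper": -0.2,"xyz": [0,0,-10],"angular": [0,0,0]},{"gripper": 0,"xyz": [0,0,-12],"angular": [0,0,0]},{"gripper": 0,"xyz": [0,0,-12],"angular": [0,0,0]}])

```text
clock: 10.3
position: [519.1, 111.0, 117.8]
ee_rot: [0.986, -0.166, 0.002, -0.003]
contact_force: [0.3, -0.8, -1.3]
gripper_width: 42.4
```

```bash
python3 -c "
import numpy as np;c,s=np.cos(np.radians(13.9)),np.sin(np.radians(13.9));print(497.2+30*c,406.2+30*s)"; python3 goto.py 526.3 413.4 70 13.9
```

```text
526.3214944473457 413.4068412743179
t 10.3 pos [519.1 111.  117.8] w 42.4 F [ 0.3 -0.8 -1.3]
xyz cm [ -9.21 -28.79   4.92] ang [-0.005 -0.005 -0.575]
```

Request:
move_arm(moves=[{"gripper": 0,"xyz": [-1.8,-5.8,0],"angular": [0,0,-0.1]},{"gripper": 0,"xyz": [-3.6,-11.6,0],"angular": [0,0,-0.22]},{"gripper": 0,"xyz": [-5.5,-17.4,1],"angular": [0,0,-0.35]},{"gripper": 0,"xyz": [-7.4,-23.2,2.5],"angular": [0,0,-0.46]},{"gripper": 0,"xyz": [-9.21,-28.7,4.9],"angular": [-0.003,-0.003,-0.575]},{"gripper": 0,"xyz": [-9.21,-28.7,4.9],"angular": [-0.003,-0.003,-0.575]},{"gripper": 0,"xyz": [-9.21,-28.7,4.9],"angular": [-0.003,-0.003,-0.575]},{"gripper": 0,"xyz": [-9.21,-28.7,4.9],"angular": [-0.003,-0.003,-0.575]}])

```text
clock: 11.3
position: [524.8, 410.7, 67.2]
ee_rot: [0.993, 0.12, -0.002, 0.0]
contact_force: [0.2, 0.4, 0.7]
gripper_width: 42.7
```

```bash
python3 goto.py 526.3 413.4 -12 13.9; python3 - <<'E'
from m import *
im,d,K,R,t=snap("top"); cv2.imwrite("pics/top6.png",im)
a=im[135:270,215:335]
im2,d2,K2,R2,t2=snap("side"); b=im2[185:285,225:360]
cv2.imwrite("pics/c6.png",cv2.convertScaleAbs(np.hstack([cv2.resize(a,(356,400),interpolation=2),cv2.resize(b,(440,400),interpolation=2)]),alpha=1.8))
hsv=cv2.cvtColor(im,cv2.COLOR_BGR2HSV); H,S,V=[hsv[...,i].astype(int) for i in range(3)]
def box(b): m=np.zeros(H.shape,bool); m[b[1]:b[3],b[0]:b[2]]=1; return m
B=box((225,150,325,260))
for nm,m,z in(("strip",B&((H<8)|(H>172))&(S>150)&(V>60),25),("green",B&(H>50)&(H<95)&(S>80),6),("grip",B&(V<60)&(S>60)&((H<20)|(H>165)),64),("black",B&(V<40)&(S<120),18)):
    for c in comp(m): print(nm,c.sum(),axis(c,K,R,t,z),np.median(world(d,K,R,t)[c],0).round(1))
E
```

```text
t 11.3 pos [524.8 410.7  67.2] w 42.7 F [0.2 0.4 0.7]
xyz cm [ 0.24 -0.23  7.92] ang [ 0.     0.003 -0.002]
strip 102 (array([641.8,  11.3]), array([  7.1, 200.3]), -109.0) [643.2  12.5  23.9]
green 1581 (array([503.4,   5.1]), array([ 85.5, 250.8]), 161.0) [501.3   5.    6.5]
grip 69 (array([516.7,  54.2]), array([12.8, 67.7]), 161.1) [517.3  52.7  63.8]
black 123 (array([489.8, 118.9]), array([ 16.4, 103.4]), 161.1) [487.  119.9  24.6]
```

View pics/c6.png

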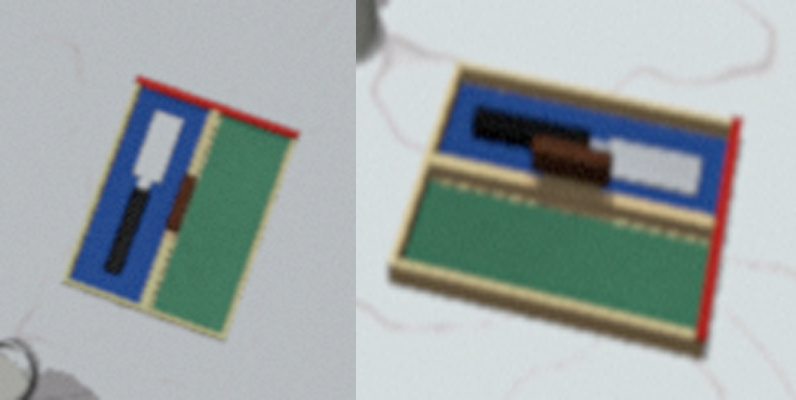

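The spatula lies flat and centred in the blue compartment (handle top z 24.6, yaw -18.9°) with its blade to the red end. The carrier has not moved. Now the brush.

Request:
move_arm(moves=[{"gripper": 0,"xyz": [0.12,-0.12,3],"angular": [0,0.003,0]},{"gripper": 0,"xyz": [0.15,-0.15,6],"angular": [0,0.003,0]},{"gripper": 0,"xyz": [0.15,-0.15,7.2],"angular": [0,0.003,0]},{"gripper": 0,"xyz": [0.15,-0.15,7.75],"angular": [0,0.003,0]},{"gripper": 0,"xyz": [0.15,-0.15,7.75],"angular": [0,0.003,0]}])

```text
clock: 12.02
position: [525.9, 413.8, -9.9]
ee_rot: [0.993, 0.121, 0.0, -0.0]
contact_force: [0.2, 0.4, -0.2]
gripper_width: 42.9
```

Request:
move_arm(moves=[{"gripper": 0,"xyz": [0,0,0.15],"angular": [0,0,0]},{"gripper": -1,"xyz": [0,0,0.15],"angular": [0,0,0]},{"gripper": -1,"xyz": [0,0,0.15],"angular": [0,0,0]},{"gripper": -1,"xyz": [0,0,0.15],"angular": [0,0,0]},{"gripper": -1,"xyz": [0,0,0.15],"angular": [0,0,0]},{"gripper": -1,"xyz": [0,0,0.15],"angular": [0,0,0]}])

```text
clock: 12.78
position: [525.8, 414.1, -11.2]
ee_rot: [0.993, 0.121, 0.0, -0.0]
contact_force: [-0.9, -0.5, 6.5]
gripper_width: 19.7
```

Request:
move_arm(moves=[{"gripper": -1,"xyz": [0,0,-1],"angular": [0,0,0]},{"gripper": -1,"xyz": [0,0,-3],"angular": [0,0,0]},{"gripper": -1,"xyz": [0,0,-7],"angular": [0,0,0]},{"gripper": -1,"xyz": [0,0,-11],"angular": [0,0,0]},{"gripper": -1,"xyz": [0,0,-11],"angular": [0,0,0]},{"gripper": -1,"xyz": [0,0,-11],"angular": [0,0,0]}])

```text
clock: 13.52
position: [524.8, 413.1, 97.1]
ee_rot: [0.993, 0.121, -0.001, 0.0]
contact_force: [-1.0, -0.2, -0.8]
gripper_width: 19.7
```

```bash
python3 goto.py 495.2 6.5 98 -19.1
```

```text
t 13.53 pos [524.8 413.1  97.1] w 19.7 F [-1.  -0.2 -0.8]
xyz cm [-12.6   38.77  -0.05] ang [0.001 0.002 0.575]
```

Request:
move_arm(moves=[{"gripper": -1,"xyz": [-1.4,4.3,0],"angular": [0,0,0.06]},{"gripper": -1,"xyz": [-2.8,8.7,0],"angular": [0,0,0.13]},{"gripper": -1,"xyz": [-4.2,13,0],"angular": [0,0,0.19]},{"gripper": -1,"xyz": [-5.6,17.3,0],"angular": [0,0,0.26]},{"gripper": -1,"xyz": [-7,21.6,0],"angular": [0,0,0.32]},{"gripper": -1,"xyz": [-8.4,26,0],"angular": [0,0,0.38]},{"gripper": -1,"xyz": [-9.8,30.3,0],"angular": [0,0,0.45]},{"gripper": -1,"xyz": [-11.2,34.6,0],"angular": [0,0,0.51]},{"gripper": -1,"xyz": [-12.6,38.7,0],"angular": [0,0,0.575]},{"gripper": -1,"xyz": [-12.6,38.7,0],"angular": [0,0,0.575]}])

```text
clock: 14.78
position: [493.9, 5.0, 96.3]
ee_rot: [0.986, -0.168, -0.002, 0.001]
contact_force: [0.2, 0.5, -0.2]
gripper_width: 19.4
```

Request:
move_arm(moves=[{"gripper": -1,"xyz": [0,0,0],"angular": [0,0,0]},{"gripper": -1,"xyz": [0,0,0],"angular": [0,0,0]}])

```text
clock: 15.02
position: [495.9, 8.5, 97.4]
ee_rot: [0.986, -0.165, -0.0, 0.0]
contact_force: [0.0, 0.9, -1.6]
gripper_width: 19.5
```

```bash
python3 goto.py 495.2 6.5 -4.5 -19.1
```

```text
t 15.03 pos [495.9   8.5  97.4] w 19.5 F [ 0.   0.9 -1.6]
xyz cm [1.000e-02 2.000e-01 1.019e+01] ang [0.001 0.001 0.002]
```

Request:
move_arm(moves=[{"gripper": -1,"xyz": [0,0.15,4],"angular": [0,0,0]},{"gripper": -1,"xyz": [0,0.15,7],"angular": [0,0,0]},{"gripper": -1,"xyz": [0,0.15,9],"angular": [0,0,0]},{"gripper": -1,"xyz": [0,0.15,9.8],"angular": [0,0,0]},{"gripper": -1,"xyz": [0,0.15,9.8],"angular": [0,0,0]},{"gripper": -1,"xyz": [0,0.15,9.8],"angular": [0,0,0]}])

```text
clock: 15.78
position: [496.3, 6.7, 0.7]
ee_rot: [0.986, -0.165, 0.001, -0.0]
contact_force: [0.3, -0.1, -1.4]
gripper_width: 19.7
```

Request:
move_arm(moves=[{"gripper": -1,"xyz": [0,0,0.3],"angular": [0,0,0]},{"gripper": -1,"xyz": [0,0,0.5],"angular": [0,0,0]},{"gripper": -1,"xyz": [0,0,0.5],"angular": [0,0,0]}])

```text
clock: 16.15
position: [495.4, 6.2, -5.1]
ee_rot: [0.986, -0.166, -0.0, 0.0]
contact_force: [0.1, 0.1, -0.9]
gripper_width: 19.6
```

Request:
move_arm(moves=[{"gripper": -0.5,"xyz": [0,0,0],"angular": [0,0,0]},{"gripper": -0.2,"xyz": [0,0,0],"angular": [0,0,0]},{"gripper": -0.2,"xyz": [0,0,0],"angular": [0,0,0]},{"gripper": -0.2,"xyz": [0,0,-1],"angular": [0,0,0]},{"gripper": -0.2,"xyz": [0,0,-5],"angular": [0,0,0]},{"gripper": -0.2,"xyz": [0,0,-10],"angular": [0,0,0]},{"gripper": -0.2,"xyz": [-6,-6,-13],"angular": [0,0,0]},{"gripper": -0.2,"xyz": [-12,-12,-13],"angular": [0,0,0]},{"gripper": -0.2,"xyz": [-12,-16,-13],"angular": [0,0,0]},{"gripper": -0.2,"xyz": [-12,-16,-13],"angular": [0,0,0]}])

```text
clock: 17.4
position: [434.2, 199.8, 126.3]
ee_rot: [0.987, -0.164, 0.001, -0.001]
contact_force: [0.1, 1.0, -0.2]
gripper_width: 34.0
```

```bash
cat > look.py <<'E'
import sys
from m import *
im,d,K,R,t=snap("top"); a=im[135:270,215:335]
im2,d2,K2,R2,t2=snap("side"); b=im2[185:285,225:360]
cv2.imwrite(sys.argv[1],cv2.convertScaleAbs(np.hstack([cv2.resize(a,(356,400),interpolation=2),cv2.resize(b,(440,400),interpolation=2)]),alpha=1.8))
hsv=cv2.cvtColor(im,cv2.COLOR_BGR2HSV); H,S,V=[hsv[...,i].astype(int) for i in range(3)]
B=np.zeros(H.shape,bool); B[150:260,225:325]=1
red=B&((H<8)|(H>172))&(S>150)&(V>60)
for nm,m,z in(("red",red,24),("blue",B&(H>100)&(H<130)&(S>130),6),("green",B&(H>50)&(H<95)&(S>80),6),("grip",B&(V<60)&(S>60)&((H<20)|(H>165)),64),("black",B&(V<40)&(S<120),24)):
    for c in comp(m): print(nm,c.sum(),axis(c,K,R,t,z),np.median(world(d,K,R,t)[c],0).round(1))
E
python3 look.py pics/c7.png;  python3 goto.py 518.5 54.5 98 -19.1
```

```text
red 100 (array([642. ,  11.2]), array([  7.1, 200.4]), -109.0) [643.3  14.4  24.2]
red 155 (array([467.7,  15.3]), array([ 19.1, 105.4]), 160.8) [466.8  15.9  22.9]
blue 1070 (array([538.5, 105. ]), array([ 87.4, 251. ]), 163.3) [524.6 107.4   7.2]
green 1076 (array([503.4,   5.1]), array([ 85.5, 250.8]), 161.2) [488.    9.4   6.5]
grip 67 (array([516.7,  53.9]), array([12.3, 67.7]), 161.3) [516.5  52.7  62.4]
grip 62 (array([503.3, 215. ]), array([27.6, 65.3]), 175.2) [431.7 174.3 505.7]
black 102 (array([513. , 221.6]), array([28.8, 84. ]), -178.8) [433.2 175.  505.3]
black 18 (array([526.1,  60.2]), array([ 3. , 65.7]), 160.5) [518.7  59.6  62.6]
black 346 (array([476.8, 163.2]), array([ 89. , 159.8]), 118.6) [419.7 157.3 265.2]
t 17.5 pos [434.3 198.5 125.6] w 34.0 F [-1.2 -0.1  0.4]
xyz cm [12.63 10.9   2.75] ang [-0.001 -0.001  0.004]
```

View pics/c7.png

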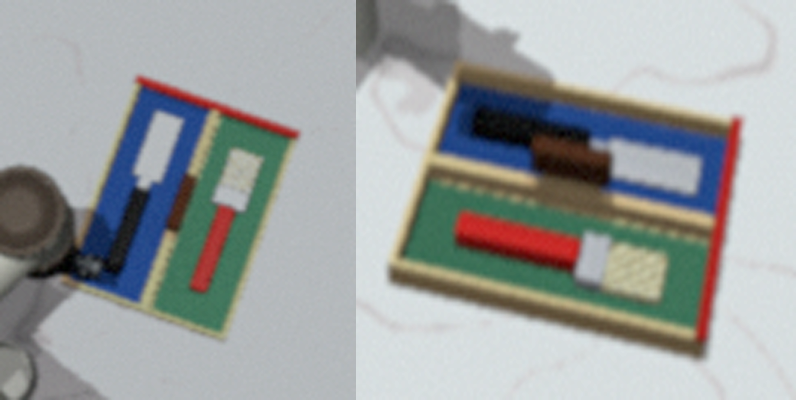

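Both tools lie flat in their compartments pointing at the red edge (brush handle top z 23, yaw -19.2°), and the carrier has not moved. Next is the centre grip.

Request:
move_arm(moves=[{"gripper": -0.2,"xyz": [4.5,3.6,0],"angular": [0,0,0]},{"gripper": -0.2,"xyz": [8.5,7.2,1],"angular": [0,0,0]},{"gripper": -0.2,"xyz": [12.56,10.9,2.7],"angular": [0,0,0.004]},{"gripper": -0.2,"xyz": [12.56,10.9,2.7],"angular": [0,0,0.004]},{"gripper": -0.2,"xyz": [12.56,10.9,2.7],"angular": [0,0,0.004]},{"gripper": -0.2,"xyz": [12.56,10.9,2.7],"angular": [0,0,0.004]}])

```text
clock: 18.25
position: [517.3, 53.0, 98.4]
ee_rot: [0.986, -0.167, 0.0, -0.0]
contact_force: [0.4, -0.0, 1.4]
gripper_width: 34.1
```

```bash
python3 goto.py 517.8 54.2 14 -19.1
```

```text
t 18.25 pos [517.3  53.   98.4] w 34.1 F [ 0.4 -0.   1.4]
xyz cm [ 0.01 -0.12  8.44] ang [-0.    -0.    -0.003]
```

Request:
move_arm(moves=[{"gripper": -0.2,"xyz": [0,-0.1,3],"angular": [0,0,0]},{"gripper": -0.2,"xyz": [0,-0.1,5.5],"angular": [0,0,0]},{"gripper": -0.2,"xyz": [0,-0.1,7.5],"angular": [0,0,0]},{"gripper": -0.2,"xyz": [0,-0.1,8.4],"angular": [0,0,0]},{"gripper": -0.2,"xyz": [0,-0.1,8.4],"angular": [0,0,0]}])

```text
clock: 18.88
position: [517.6, 54.2, 14.0]
ee_rot: [0.986, -0.167, -0.0, 0.0]
contact_force: [-0.5, 0.8, -0.0]
gripper_width: 34.4
```

Request:
move_arm(moves=[{"gripper": -1,"xyz": [0,0,0],"angular": [0,0,0]},{"gripper": -1,"xyz": [0,0,0],"angular": [0,0,0]},{"gripper": -1,"xyz": [0,0,0],"angular": [0,0,0]},{"gripper": -1,"xyz": [0,0,0],"angular": [0,0,0]},{"gripper": -1,"xyz": [0,0,0],"angular": [0,0,0]}])

```text
clock: 19.5
position: [518.6, 54.2, 15.1]
ee_rot: [0.986, -0.167, 0.001, -0.001]
contact_force: [-2.0, 2.5, 5.5]
gripper_width: 14.7
```

Gripped (14.7). I'll lift gently, about 14 cm.

Request:
move_arm(moves=[{"gripper": -1,"xyz": [0,0,-0.5],"angular": [0,0,0]},{"gripper": -1,"xyz": [0,0,-1.2],"angular": [0,0,0]},{"gripper": -1,"xyz": [0,0,-2],"angular": [0,0,0]},{"gripper": -1,"xyz": [0,0,-3],"angular": [0,0,0]},{"gripper": -1,"xyz": [0,0,-3.8],"angular": [0,0,0]},{"gripper": -1,"xyz": [0,0,-4],"angular": [0,0,0]},{"gripper": -1,"xyz": [0,0,-4],"angular": [0,0,0]},{"gripper": -1,"xyz": [0,0,-4],"angular": [0,0,0]}])

```text
clock: 20.5
position: [517.4, 53.5, 53.6]
ee_rot: [0.986, -0.168, -0.0, 0.0]
contact_force: [0.1, -0.3, -6.0]
gripper_width: 14.4
```

```bash
cat > lvl.py <<'E'
from m import *
im,d,K,R,t=snap("side"); W=world(d,K,R,t); S=arm.read_state(); print(S["position"].round(1),S["contact_force"].round(1),S["wrist_torque"].round(2),S["gripper_width"],S["joint_vel"].round(3))
hsv=cv2.cvtColor(im,cv2.COLOR_BGR2HSV); H,Sa,V=[hsv[...,i].astype(int) for i in range(3)]
B=np.zeros(H.shape,bool); B[80:290,215:380]=1
m=B&(((H>50)&(H<95)&(Sa>80))|((H>100)&(H<130)&(Sa>130)))&(d>0)&(abs(W[...,0]-518)<180)&(abs(W[...,1]-54)<150)
P=W[m]; z0=np.median(P[:,2]); P=P[abs(P[:,2]-z0)<25]
for _ in range(3):
    c=np.linalg.lstsq(np.c_[P[:,:2]-[518,54],np.ones(len(P))],P[:,2],rcond=None)[0]; r=P[:,2]-np.c_[P[:,:2]-[518,54],np.ones(len(P))]@c; P=P[abs(r)<2.5*max(r.std(),1)]
print("floor z at grip",c[2].round(1),"tilt deg x,y",np.degrees(c[:2]).round(2),len(P))
cv2.imwrite("pics/lvl%d.png"%int(S["clock"]*100),cv2.convertScaleAbs(cv2.resize(im[110:290,190:390],(666,600),interpolation=2),alpha=1.8)); print(int(S["clock"]*100))
E
python3 lvl.py
```

```text
[517.4  53.5  53.5] [ 0.1  0.1 -5.2] [-0.07  0.05 -0.01] 14.716159433499529 [ 0.001  0.001  0.001 -0.    -0.001  0.003]
floor z at grip 43.7 tilt deg x,y [-0.28 -0.04] 1483
2055
```

The carrier is off the counter (underside about 38 mm) and level within 0.3°. I'll lift it the rest of the way.

Request:
move_arm(moves=[{"gripper": -1,"xyz": [0,0,-0.8],"angular": [0,0,0]},{"gripper": -1,"xyz": [0,0,-2],"angular": [0,0,0]},{"gripper": -1,"xyz": [0,0,-3.5],"angular": [0,0,0]},{"gripper": -1,"xyz": [0,0,-5],"angular": [0,0,0]},{"gripper": -1,"xyz": [0,0,-6.5],"angular": [0,0,0]},{"gripper": -1,"xyz": [0,0,-8],"angular": [0,0,0]},{"gripper": -1,"xyz": [0,0,-9],"angular": [0,0,0]},{"gripper": -1,"xyz": [0,0,-9.5],"angular": [0,0,0]},{"gripper": -1,"xyz": [0,0,-9.5],"angular": [0,0,0]},{"gripper": -1,"xyz": [0,0,-9.5],"angular": [0,0,0]}])

```text
clock: 21.8
position: [517.3, 53.5, 148.3]
ee_rot: [0.986, -0.168, -0.001, 0.0]
contact_force: [-0.0, -0.3, -5.0]
gripper_width: 15.1
```

Request:
move_arm(moves=[{"gripper": -1,"xyz": [0,0,0],"angular": [0,0,0]},{"gripper": -1,"xyz": [0,0,0],"angular": [0,0,0]},{"gripper": -1,"xyz": [0,0,0],"angular": [0,0,0]},{"gripper": -1,"xyz": [0,0,0],"angular": [0,0,0]},{"gripper": -1,"xyz": [0,0,0],"angular": [0,0,0]},{"gripper": -1,"xyz": [0,0,0],"angular": [0,0,0]}])

```text
clock: 22.55
position: [517.8, 53.6, 148.9]
ee_rot: [0.986, -0.168, -0.0, 0.0]
contact_force: [-0.2, -0.6, -5.1]
gripper_width: 15.0
```

```bash
python3 lvl.py; mv $(ls -t pics/lvl*|head -1) pics/final.png
```

```text
[517.8  53.6 148.9] [ 0.7  0.  -5.5] [-0.04 -0.01 -0.01] 14.774226085771243 [ 0.     0.001 -0.001  0.001 -0.    -0.002]
floor z at grip 139.1 tilt deg x,y [-0.18 -0.03] 1475
2260
```

View pics/final.png

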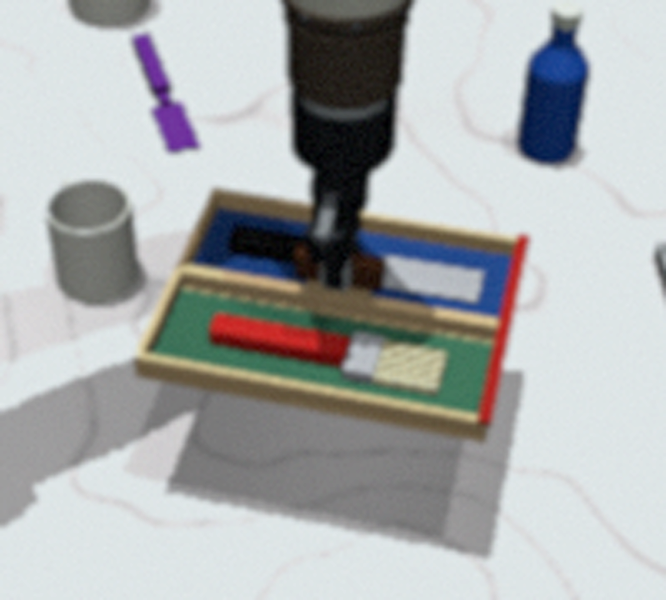

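The carrier hangs level with its underside at about 133 mm. The spatula is in blue at (360,262) and the brush in green at (330,350), both pointing to the red edge.

```bash
python3 -c "
from bench import arm; print(arm.job_done())"
```

```text
the job is handed in; nothing more can be done
None
```

The job is done and handed in at about 22.6 s. The spatula lies flat in the blue compartment and the brush in the green one. Blade and bristles both point to the red edge. The arm is holding the carrier by its centre grip, with its underside about 133 mm above the counter.

- **Final checks:** the carrier is level to about 0.2°, the joints are still, the gripper opening is steady at about 15 mm, and the load reads about 5 N. The last picture shows both tools in place. The largest force I read at the tool was about 6.5 N.
- **What disagreed:** the fingertips sat roughly 15–20 mm higher than the reported TCP. The first grasp on the spatula therefore closed on air above the handle without moving it; I measured the offset, went lower, and the later grasps held. The gripper also reads about 1–2 mm narrower than the true sizes.
- **Not checked:** I did not re-measure the spoon, tub and biscuits at the end, but no move went near them.

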